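# Clamp the mended serving board

## Robot

A 6-joint arm with a two-finger parallel gripper is mounted at the origin on the work surface. World frame = base frame: x ahead of the robot, y to its left, z up, the work surface at z = 0. Lengths are in m, angles in rad, forces in N, time in s.
With the tool pointing down it reaches from about 0.3 to 0.875 m from the base axis. Payload 4.2 kg.
Tool frame: the origin (TCP) lies between the finger pads; the fingertips stand 8 mm ahead of it and the grasp point (between the pads) lies 11 mm behind it; z points along the fingers, y is the direction in which the jaws open and shut (so a half turn about z gives the same grasp; the last joint's range is limited). The gripper opens to 85 mm and grips with 20 to 120 N. Pads are 22 mm wide; open, the fingers measure 114 mm over their backs; the gripper's body (76 mm by 85 mm) begins 54 mm behind the grasp point. The pads swing forward as they close: fully open they stand 13 mm farther back than shut.
Start: joints at [1.174, 0.32, 1.565, -0, 1.257, -0.02], TCP at [0.212, 0.535, 0.239] pointing down, gripper open.
Joint ranges: [-3.11, 3.11], [-0.84, 2.01], [0.21, 2.61], [-1.34, 4.49], [0.05, 2.63], [-2.56, 2.56]. Speed limits (rad/s): [2.57, 2.57, 3.14, 3.14, 3.14, 3.14].

## Interface

Orientations are given as a rotation vector (axis times angle).
In Python, from cell import monitor, optics, finish_job gives the robot as it stands.
- The arm moves only by the tool carry_out, never from a script. Its argument "motion" is a list of rows, each a list of 7 numbers: the shift along the tool's x, y, z in cm, then the turn, a rotation vector about the tool's x, y, z in rad, then the finger opening in cm, from 0 to 8.54. In form: [[dx, dy, dz, ax, ay, az, gripper], ...]. A call has 1 to 12 rows; each row shifts and turns the commanded pose from where the row before left it, along the tool's axes as they then stand; what a row does not reach is not made up. A row lasts 1/10 s, in which the tool goes at most 50 mm and 8.59 degrees, less where a joint would pass 70% of its speed; a pose out of reach is approached as far as the arm can. A call with a gripper value outside its range is refused whole. The fingers move at their own pace and stop on an object; the grip force is fixed at half the most. Time passes only in rows, so rows that do not move let the fingers close. It gives the time, the measured TCP pose, the force and the opening at its end, in the units of the state.
- monitor.get_state(): the state, without advancing time (a new reading comes with each control period).
- optics.get_image(name): name is "side" or "top"; returns the picture (420x560x3 uint8, red, green, blue); there is no depth.
- optics.camera_params(name): a dict with "K" (3x3 intrinsics, pixels), "R" (3x3) and "t" (3): a world point X has camera coordinates R X + t. Camera axes: x right, y down, z forward; pixel columns grow to the right and rows downward; lengths in m; the calibration is good to about 2 mm. A picture is of the moment at which its call begins. camera_params takes no time and is no camera call.
- finish_job(): hands the job in, once; it reports no verdict.
The state is a dict: "clock": time; "joints": joint angles; "qd": joint speeds; "effort": joint torques, N m; "tcp_pos": TCP position; "eef_rot": TCP orientation; "contact_force": force on the tool from outside, world axes, zero at the start; "ft_torque": the same for the moment, N m; "opening": opening from 0.0 (shut) to 1.0 (fully open).
Only numpy, scipy, OpenCV 4.12 (cv2) and the standard library are available. Lean on these libraries where they do the work, as an engineer would, in place of code of your own. Each camera call takes 0.05 s, during which the arm holds its last target.

## Task

The cracked wooden serving board has been patched and must stay pressed while it sets: lay the small scrap block flat on the dark patch in the middle of the board (set it down, do not drop it), then bring the board, block and all, under the screw clamp so that the block sits centred beneath the pad. Wind the crank clockwise until the pad meets the block, then about a quarter turn more, so that it is snug but not forced down hard, and let go. Leave the box, the saucepan, the bowl and the saucers where they are.

Things in the scene. Friction and masses are not known exactly. Their poses are not given: they have to be found in the camera images.
- board_patch (a point): Middle of a loose serving board of pale wood, on its top face, at a dark bow-tie patch on a thin dark crack line along the board. Board 18 mm thick, flat on the table, 0.3 kg; blade 180 mm (x) by 130 mm (y); handle 26 mm wide, 18 mm thick, on the centre line from x = -90 to -191 mm. Axes: x away from the handle, y across, z up.
- board_grip (a point): Point on the centre line of the board's handle, at mid thickness (9 mm over the board's underside), 140 mm from the patch towards the handle's end; a good place to grip it. Axes as for the board.
- block_mid (a point): Loose wooden scrap block, 60 mm (x) by 40 mm (y) by 24 mm tall (z), 40 g, a little darker than the board, starts on the table beside it. This point is its centre, 12 mm over its underside. It may lie at any yaw on the patch.
- pad_face (a point): Centre of the underside of the clamp's pad, a steel disc 42 mm across, on the upright screw axis, 70 mm over the table at crank 0. The table is the other jaw. The pad is sprung: once it meets the work it stops while the spindle goes on down, and is pushed up into the spindle by up to 9 mm, pressing 9 N for each mm.
- knob_mid (a point): Mid-height of the upright wooden knob at the crank's end: 23 mm across, 56 mm tall, 50 mm off the screw axis, 225 mm over the table at crank 0, sinking with the spindle. It spins freely on its pin, so it can be held firmly while carried round in a circle. The flat steel crank arm's top lies 31 mm below this point. Axes turn with the knob and mean nothing.
- crank (a joint): Crank angle in rad, growing clockwise seen from above, 0 to 14. Each rad lowers crank, knob and pad by 2.865 mm (18 mm a turn). At 0 the knob lies on the -x side of the screw axis (axes of clamp) and goes clockwise from there. Turning takes about 4.5 N at the knob, 0.5 N more for each mm the pad is pressed in; it stays where it is left.
- pad: The same steel pad as a body, 10 mm thick; origin on the screw axis, 70 mm below the pad's underside. Axes as for clamp.
- clamp: Grey clamp frame bolted to the table. Origin: on the table, under the screw axis. A 36 mm square column stands 125 mm from the axis towards -y on a flat foot, and carries a level arm, 110 to 142 mm over the table, 36 mm wide, ending in a 46 mm round boss on the axis. 107 mm are free between axis and column; a board can come in from +y or -x. z up.
- block: The scrap block as a body; origin at the centre of its underside.
- storage_box: Bystander: closed storage box of translucent green plastic, 228 by 168 by 107 mm, origin at the centre of its underside. Leave alone.
- saucepan: Bystander: aluminium saucepan with its lid on, 168 mm across, 121 mm tall with the lid's knob, long handle reaching 208 mm towards its +x. Origin at the centre of its underside. Leave alone.
- bowl: Bystander: upturned white bowl, 140 mm across and 56 mm tall, with a tablespoon on top. Origin at the centre of its underside. Leave alone.
- saucers: Bystander: two stacked white saucers, 144 mm across, 29 mm tall. Origin at the centre of the underside. Leave alone.
Not all that is in view belongs to the job. What is shaped like the clamp but blue or purple is not meant.

How it is judged:
By the outcome, as a careful person would: the job done as asked, in the order asked, and still so for the second after the job is handed in, with the robot touching nothing.
It also fails if it takes over 72 s, if anything falls off the work surface, if the arm or the gripper's body presses on something with over 40 N, if the wrist force passes 120 N, or if a joint passes its speed limit or range.

## Working session

There is one attempt and no reset: what is moved stays moved. The work goes in short steps, Python scripts to look and compute and a tool call to move; the robot and the scene stay as the last step left them, time stands still between calls to the robot, and variables do not carry over. Pictures are saved under pics/ and viewed, and the job is handed in when it is done.

Besides the shell and the picture viewer there is one more tool, called after "Emit:" as name(argument=value, ...) on one line, values as JSON. carry_out: Moves the arm, as the interface text tells. Its arguments: {"type":"object","properties":{"motion":{"type":"array"}},"required":["motion"]}

```bash
ls; mkdir -p pics
python3 - <<'E'
from cell import monitor, optics
import cv2
print(monitor.get_state())
for n in ("side","top"):
    p=optics.camera_params(n);print(n,p)
    cv2.imwrite(f"pics/{n}0.png",optics.get_image(n)[:,:,::-1])
E
```

```text
pics
{'clock': 0.0, 'joints': array([ 1.17400999e+00,  3.20300227e-01,  1.56570495e+00, -2.25850876e-06,
        1.25737624e+00, -1.99352687e-02]), 'qd': array([-0.00147933, -0.00181299, -0.00048999, -0.00122433,  0.00066295,
        0.00021309]), 'effort': array([ 5.32865470e-04, -4.15535975e+01, -2.34161872e+01,  2.77753243e-04,
        8.19231849e-03, -1.76337238e-05]), 'tcp_pos': array([0.2113811 , 0.53423303, 0.23846739]), 'eef_rot': array([-5.88389442e-01, -3.08562525e+00,  2.74937868e-03]), 'contact_force': array([-0.12861708, -0.07510889, -0.00354573]), 'ft_torque': array([ 0.0174571 , -0.02746107,  0.00419677]), 'opening': 0.9988118652015638}
side {'K': array([[387.69183266,   0.        , 286.78798142],
       [  0.        , 387.69183266, 200.5221585 ],
       [  0.        ,   0.        ,   1.        ]]), 'R': array([[-0.95611356, -0.29263079,  0.01463169],
       [-0.16736117,  0.5044665 , -0.84705596],
       [ 0.24049346, -0.81233046, -0.53130229]]), 't': array([0.49396613, 0.20117816, 1.3476126 ])}
top {'K': array([[455.89022494,   0.        , 279.01610102],
       [  0.        , 455.89022494, 215.90347764],
       [  0.        ,   0.        ,   1.        ]]), 'R': array([[ 0.07860116, -0.99689597,  0.00450456],
       [-0.97406484, -0.07776116, -0.2124874 ],
       [ 0.21217811,  0.01231402, -0.97715342]]), 't': array([-0.01848554,  0.56437303,  1.45978053])}
```

View pics/side0.png

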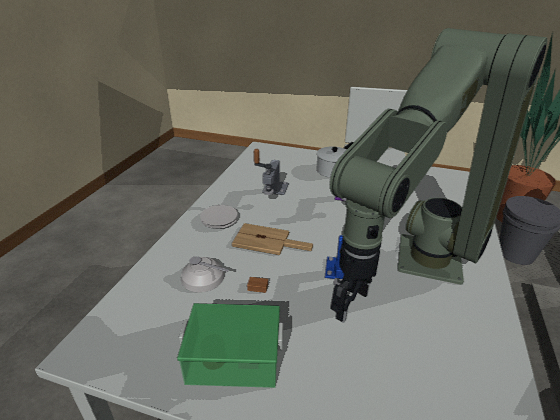

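View pics/top0.png

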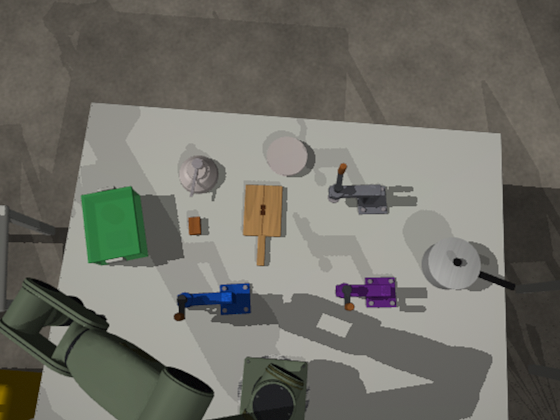

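```bash
cat > h.py <<'E'
import numpy as np, cv2
from cell import monitor, optics
P={n:optics.camera_params(n) for n in("side","top")}
def onplane(n,uv,z):
    p=P[n];d=p["R"].T@np.linalg.solve(p["K"],[uv[0],uv[1],1]);c=-p["R"].T@p["t"]
    return c+d*(z-c[2])/d[2]
def proj(n,X):
    p=P[n];q=p["K"]@(p["R"]@np.asarray(X,float)+p["t"]);return q[:2]/q[2]
def tri(us,ut):
    M={n:P[n]["K"]@np.c_[P[n]["R"],P[n]["t"]] for n in P}
    X=cv2.triangulatePoints(M["side"],M["top"],np.array(us,float).reshape(2,1),np.array(ut,float).reshape(2,1)).ravel();return X[:3]/X[3]
def crop(im,x,y,w,h,f,name):
    cv2.imwrite(name,cv2.resize(im[y:y+h,x:x+w],None,fx=f,fy=f,interpolation=cv2.INTER_CUBIC))
E
python3 - <<'E'
from h import *
a=cv2.imread("pics/top0.png");b=cv2.imread("pics/side0.png")
crop(a,170,150,130,130,6,"pics/c1.png") if 0 else crop(a,175,170,120,100,6,"pics/c1.png")
crop(a,315,150,90,75,8,"pics/c2.png")
crop(b,200,140,130,100,6,"pics/c3.png")
crop(b,220,215,110,85,7,"pics/c4.png")
for n in P: print(n,-P[n]["R"].T@P[n]["t"])
E
```

```text
side [0.18186512 1.13776882 0.87917126]
top [0.24145543 0.00748238 1.54643497]
```

View pics/c1.png

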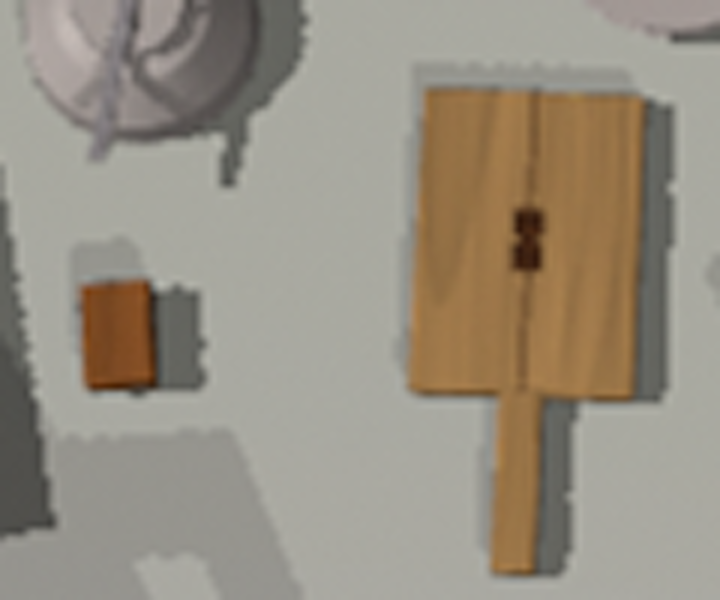

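View pics/c2.png

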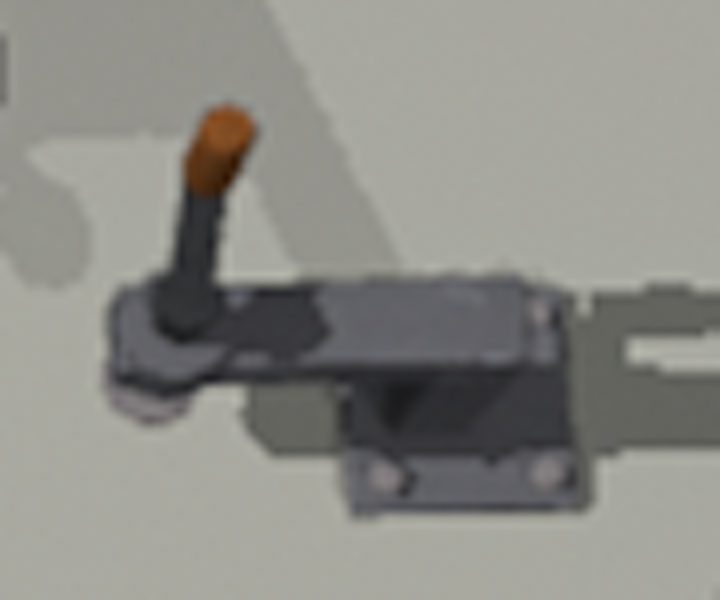

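View pics/c3.png

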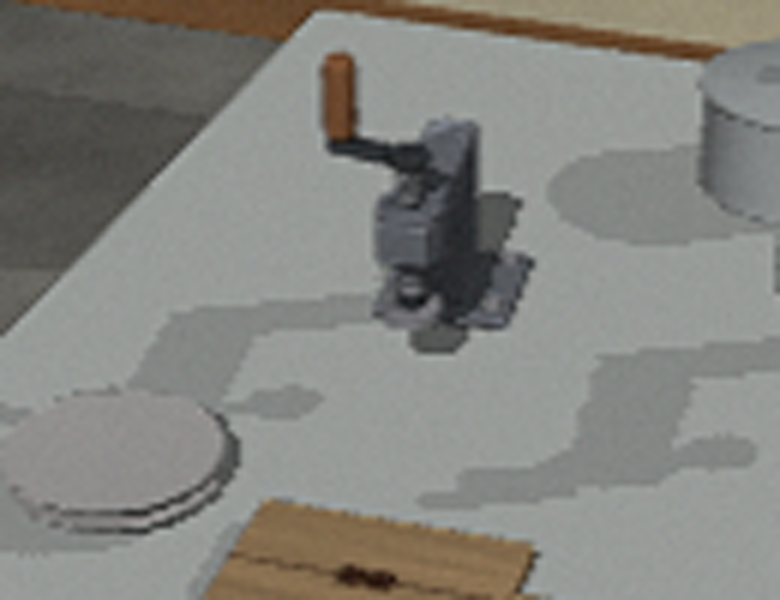

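View pics/c4.png

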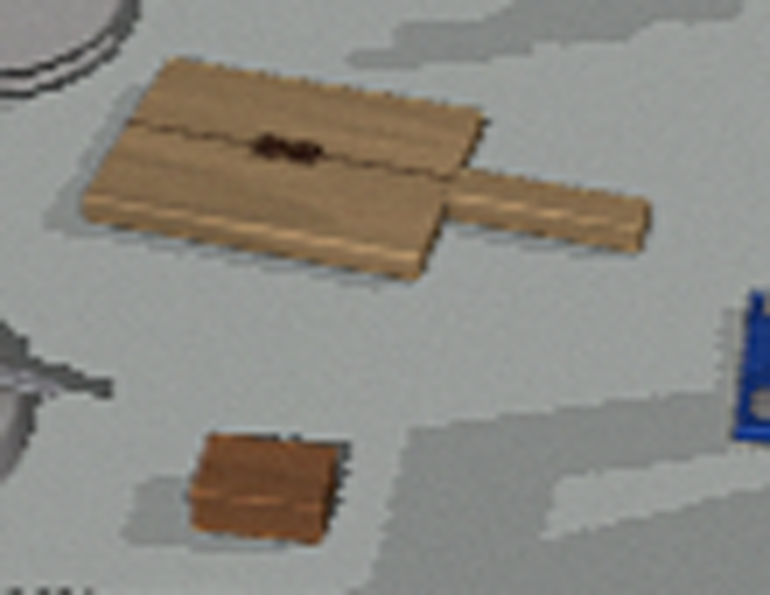

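Run:
```python
from h import *
a=cv2.imread("pics/top0.png");hsv=cv2.cvtColor(a,cv2.COLOR_BGR2HSV)
def info(m,z,name):
    m=m.astype(np.uint8)*255
    cs,_=cv2.findContours(m,cv2.RETR_EXTERNAL,cv2.CHAIN_APPROX_NONE)
    for c in sorted(cs,key=cv2.contourArea)[::-1][:6]:
        if cv2.contourArea(c)<40: continue
        w=np.array([onplane("top",p[0],z)[:2] for p in c],np.float32)*1000
        r=cv2.minAreaRect(w);print(name,cv2.contourArea(c),np.round(c.mean(0),1),"rect mm",np.round(r[0],1),np.round(r[1],1),round(r[2],1))
H,S,V=cv2.split(hsv)
print(hsv[226,194],hsv[210,250],hsv[209,263],hsv[172,342])
roi=np.zeros(H.shape,bool);roi[120:280,160:300]=1
info(roi&(H>8)&(H<30)&(S>110),0.018,"wood")
info(roi&(V<80)&(S>120),0.018,"patch")
hd=roi.copy();hd[:240]=0
info(hd&(H>8)&(H<30)&(S>110),0.018,"handle")
blk=np.zeros(H.shape,bool);blk[210:240,180:210]=1
info(blk&(S>110),0.024,"block")
bl=roi.copy();bl[233:]=0;bl[:,:230]=0
info(bl&(S>90)&(H<30),0.018,"blade")
```

```text
[ 13 187 123] [ 16 138 146] [ 11 183  67] [ 13 198  63]
wood 1941.0 [[262.1 221.3]] rect mm [539.2  82.5] [277.8 126.1] 2.3
wood 175.5 [[194.5 225.7]] rect mm [516.9 311.6] [60.3 37.5] 6.9
handle 144.5 [[260.7 252.3]] rect mm [443.   78.4] [85.3 22.8] 1.9
block 175.5 [[194.5 225.7]] rect mm [515.8 310.4] [60.  37.4] 6.9
blade 1675.5 [[262.5 209. ]] rect mm [594.4  84.8] [168.7 127.6] 2.2
```

Run:
```python
from h import *
# knob: top pix of knob top-centre and bottom-centre
t=lambda u,v:(315+(u+.5)/8-.5,150+(v+.5)/8-.5)
s=lambda u,v:(200+(u+.5)/6-.5,140+(v+.5)/6-.5)
print("knob top",tri(s(339,58),t(228,125)))
print("knob bot",tri(s(340,134),t(206,180)))
print("knob mid",tri(s(340,97),t(217,152)))
print("hub",tri(s(408,157),t(190,308)))
# pad disc underside seen in top: centre; foot corners
for nm,p in dict(padleft=(107,385),padbot=(150,423),footBL=(350,515),footBR=(590,510)).items(): print(nm,onplane("top",t(*p),0.07 if 'pad' in nm else 0.0))
for nm,p,z in [("arm TR",(520,285),.142),("arm BR",(560,362),.142),("arm BL",(225,378),.142),("boss left",(110,320),.142)]: print(nm,onplane("top",t(*p),z))
for nm,p in dict(purpleknob=(348,306),blueknob=(179,316)).items(): print(nm,onplane("top",p,.22))
```

```text
knob top [ 0.6939934  -0.15540781  0.24406321]
knob bot [ 0.69189567 -0.15445776  0.18915385]
knob mid [ 0.69315999 -0.15511123  0.21616862]
hub [ 0.6426136  -0.15172483  0.18130003]
padleft [ 0.63723342 -0.1321359   0.07      ]
padbot [ 0.62231985 -0.1509415   0.07      ]
footBL [ 0.60616566 -0.24735975  0.        ]
footBR [ 0.61670884 -0.35140759  0.        ]
arm TR [ 0.67240677 -0.28792297  0.142     ]
arm BR [ 0.64179092 -0.30484402  0.142     ]
arm BL [ 0.62455284 -0.1720006   0.142     ]
boss left [ 0.64478819 -0.12502522  0.142     ]
purpleknob [ 0.28257128 -0.19295609  0.22      ]
blueknob [0.21694801 0.28440129 0.22      ]
```

Run:
```python
from h import *
t=lambda u,v:(175+(u+.5)/6-.5,170+(v+.5)/6-.5)
s=lambda u,v:(220+(u+.5)/7-.5,215+(v+.5)/7-.5)
print("patch top",onplane("top",t(528,240),.018)," side",onplane("side",s(288,149),.018),"tri",tri(s(288,149),t(528,240)))
B=[onplane("top",t(*p),.024) for p in [(82,285),(151,281),(156,376),(88,385)]]
print("block top",np.mean(B,0),np.round(B,4))
B=[onplane("side",s(*p),.024) for p in [(208,433),(340,443),(328,503),(190,490)]]
print("block side",np.mean(B,0),np.round(B,4))
B=[onplane("top",t(*p),.018) for p in [(427,88),(643,95),(633,397),(408,392)]]
print("blade top",np.mean(B,0),np.round(B,4))
print("handle end",onplane("top",t(513,572),.018))
B=[onplane("side",s(*p),.018) for p in [(172,58),(487,112),(415,262),(84,205)]]
print("blade side",np.mean(B,0),np.round(B,4))
t=lambda u,v:(315+(u+.5)/8-.5,150+(v+.5)/8-.5)
s=lambda u,v:(200+(u+.5)/6-.5,140+(v+.5)/6-.5)
print("pad side: bottom of disc centre",onplane("side",s(410,308),.061),onplane("side",s(410,310),.066))
print(proj("side",[.6425,-.152,.061]),s(410,308))
```

```text
patch top [0.59102456 0.08485646 0.018     ]  side [0.59097073 0.08276574 0.018     ] tri [0.59046633 0.08473797 0.01963088]
block top [0.51814403 0.31082312 0.024     ] [[0.5433 0.3351 0.024 ]
 [0.5487 0.2963 0.024 ]
 [0.4944 0.2871 0.024 ]
 [0.4862 0.3248 0.024 ]]
block side [0.51669664 0.31101373 0.024     ] [[0.5494 0.2989 0.024 ]
 [0.4906 0.2867 0.024 ]
 [0.4832 0.3237 0.024 ]
 [0.5436 0.3348 0.024 ]]
blade top [0.59033164 0.08489328 0.018     ] [[0.6766 0.1511 0.018 ]
 [0.6824 0.0258 0.018 ]
 [0.5048 0.0177 0.018 ]
 [0.4976 0.145  0.018 ]]
handle end [0.40067547 0.07679043 0.018     ]
blade side [0.58840347 0.08825887 0.018     ] [[0.6793 0.0259 0.018 ]
 [0.5018 0.0196 0.018 ]
 [0.4999 0.1492 0.018 ]
 [0.6727 0.1584 0.018 ]]
pad side: bottom of disc centre [ 0.6480531  -0.16000295  0.061     ] [ 0.6443161  -0.14954722  0.066     ]
[268.54595749 192.07800216] (267.9166666666667, 190.91666666666666)
```

```bash
cat >> h.py <<'E'
from scipy.spatial.transform import Rotation as Rn
def rel(pos,yaw=None):
    """tool-frame shift (cm) to pos, and rotvec to pointing down with jaw yaw (long axis yaw of object)"""
    s=monitor.get_state();Rc=Rn.from_rotvec(s["eef_rot"]).as_matrix()
    d=Rc.T@(np.asarray(pos)-s["tcp_pos"])*100
    y=np.arctan2(Rc[1,1],Rc[0,1])
    out=[np.round(d,2)]
    if yaw is not None:
        T=np.array([[-np.cos(yaw),-np.sin(yaw),0],[-np.sin(yaw),np.cos(yaw),0],[0,0,-1]]).T
        if (T[:,1]@Rc[:,1])<0: T[:,:2]*=-1
        out.append(np.round(Rn.from_matrix(Rc.T@T).as_rotvec(),3))
        out.append(("shift in target axes",np.round(T.T@(np.asarray(pos)-s["tcp_pos"])*100,2)))
    print(*out, "| tcp",np.round(s["tcp_pos"],4),"F",np.round(s["contact_force"],1),"open",round(s["opening"],3),"t",round(s["clock"],2))
E
python3 -c "
from h import *
rel([.517,.311,.10],.165)"
```

```text
[-36.63  -9.49  13.87] [-0.002 -0.    -0.542] ('shift in target axes', array([-26.48, -27.04,  13.86])) | tcp [0.2114 0.5343 0.2386] F [ 1.   0.5 -0.5] open 0.997 t 0.1
```

Emit:
carry_out(motion=[[-2,-0.5,0.4,0,0,0,8.5],[-3.46,-0.9,1.2,0,0,0,8.5],[-3.46,-0.9,1.2,0,0,0,8.5],[-3.46,-0.9,1.2,0,0,0,8.5],[-3.46,-0.9,1.2,0,0,0,8.5],[-3.46,-0.9,1.2,0,0,0,8.5],[-3.46,-0.9,1.2,0,0,0,8.5],[-3.46,-0.9,1.2,0,0,0,8.5],[-3.46,-0.9,1.2,0,0,0,8.5],[-3.46,-0.9,1.2,0,0,0,8.5],[-3.46,-0.9,1.2,0,0,0,8.5],[0,0,0.5,0,0,-0.14,8.5]])

```text
clock: 1.3
tcp_pos: [0.5196, 0.3088, 0.1086]
eef_rot: [-0.372, -3.119, 0.003]
contact_force: [-1.2, 0.7, -0.1]
opening: 0.994
```

Emit:
carry_out(motion=[[0,0,0,0,0,-0.14,8.5],[0,0,0,0,0,-0.14,8.5],[0,0,0,0,0,-0.122,8.5],[0,0,0,0,0,0,8.5],[0,0,0,0,0,0,8.5]])

```text
clock: 1.8
tcp_pos: [0.5168, 0.3116, 0.11]
eef_rot: [0.255, -3.131, 0.0]
contact_force: [-0.9, 0.0, -0.4]
opening: 0.997
```

Run:
```python
from h import *
im=optics.get_image("top")[:,:,::-1]; crop(im,140,160,160,120,5,"pics/d1.png")
im=optics.get_image("side")[:,:,::-1]; crop(im,180,200,160,120,5,"pics/d2.png")
rel([.517,.311,.0115],.165)
```

```text
[-0.01 -0.07  9.87] [-0.    -0.    -0.001] ('shift in target axes', array([-0.01, -0.07,  9.87])) | tcp [0.5168 0.3117 0.1102] F [-0.1 -0.5  0.3] open 0.996 t 1.9
```

View pics/d2.png

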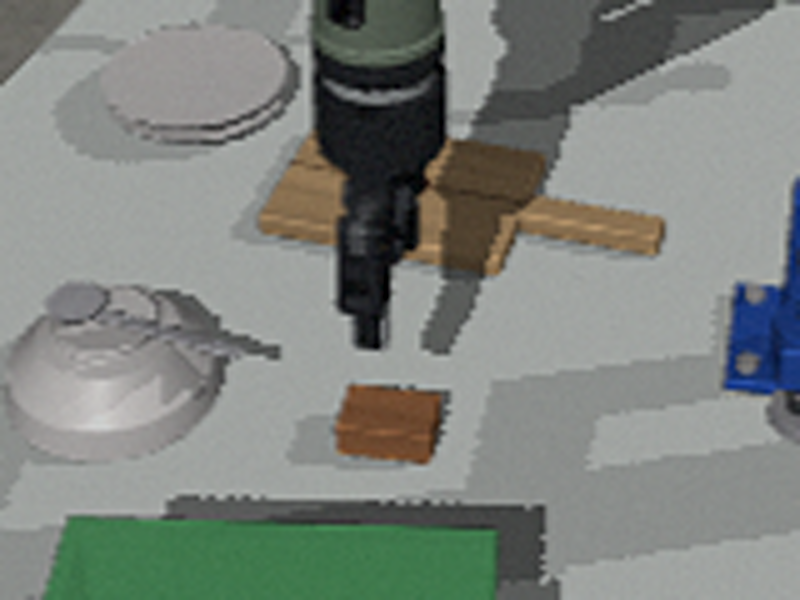

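View pics/d1.png

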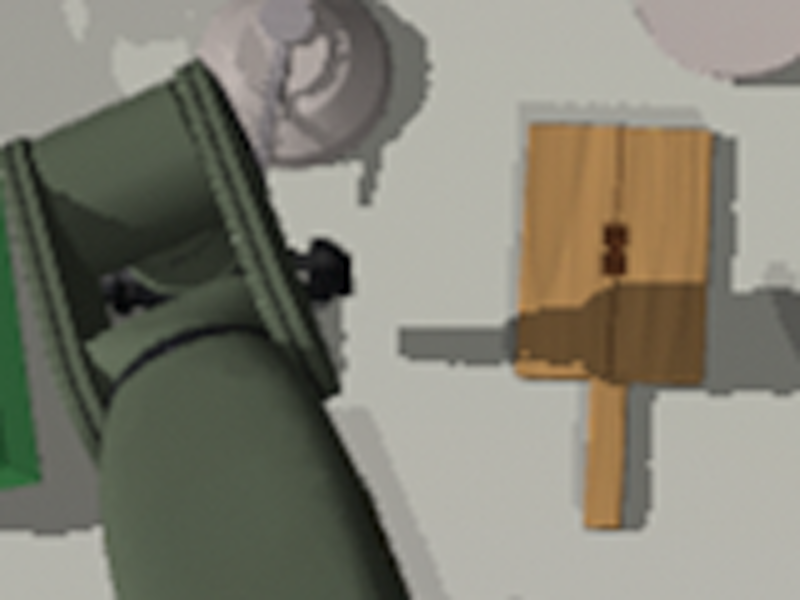

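Emit:
carry_out(motion=[[0,-0.07,2,0,0,0,8.5],[0,0,2.5,0,0,0,8.5],[0,0,2.5,0,0,0,8.5],[0,0,1.6,0,0,0,8.5],[0,0,0.8,0,0,0,7],[0,0,0.45,0,0,0,5.5],[0,0,0,0,0,0,3],[0,0,0,0,0,0,3],[0,0,0,0,0,0,3],[0,0,0,0,0,0,3],[0,0,0,0,0,0,3]])

```text
clock: 3.0
tcp_pos: [0.5173, 0.3111, 0.0124]
eef_rot: [-0.259, 3.13, 0.001]
contact_force: [-0.3, -0.1, 2.9]
opening: 0.456
```

Run:
```python
from h import *
im=optics.get_image("side")[:,:,::-1]; crop(im,180,200,160,120,5,"pics/d3.png")
rel([.5905,.0845,.09],.05)
```

```text
[ -3.5  -23.55  -7.76] [0.    0.001 0.115] ('shift in target axes', array([ -6.17, -23.  ,  -7.76])) | tcp [0.5173 0.3111 0.0124] F [-0.2 -0.6  3. ] open 0.455 t 3.05
```

View pics/d3.png

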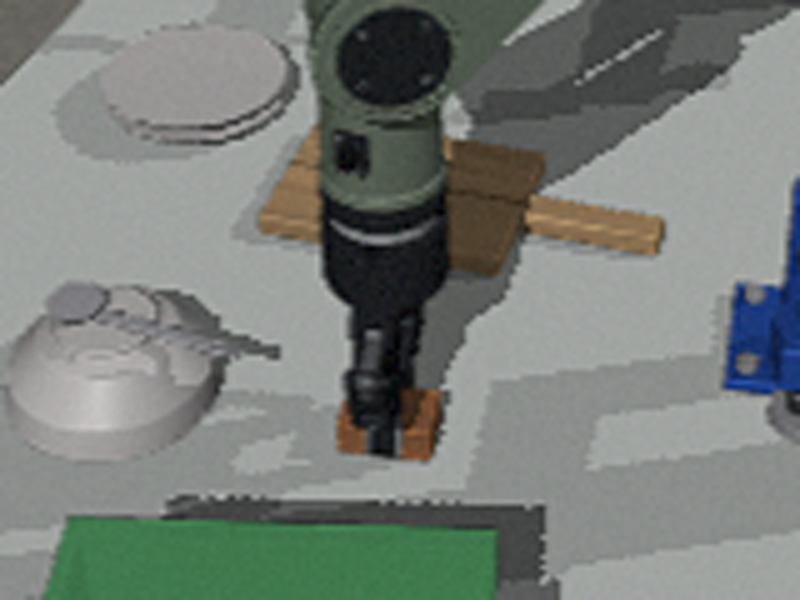

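Emit:
carry_out(motion=[[0,0,-1,0,0,0,3],[0,0,-2,0,0,0,3],[0,0,-2.5,0,0,0,3],[-0.4,-2.55,-0.5,0,0,0,3],[-0.45,-3,0,0,0,0,3],[-0.45,-3,0,0,0,0,3],[-0.45,-3,0,0,0,0,3],[-0.45,-3,0,0,0,0,3],[-0.45,-3,0,0,0,0,3],[-0.45,-3,0,0,0,0,3],[-0.4,-3,0,0,0,0.115,3],[0,0,0,0,0,0,3]])

```text
clock: 4.25
tcp_pos: [0.5914, 0.0814, 0.0724]
eef_rot: [-0.071, 3.14, -0.001]
contact_force: [-0.7, 0.3, -0.9]
opening: 0.456
```

Run:
```python
from h import *
im=optics.get_image("side")[:,:,::-1]; crop(im,180,180,160,120,5,"pics/d4.png")
rel([.5905,.0845,.031],.05)
```

```text
[0.02 0.15 4.13] [ 0.     0.001 -0.002] ('shift in target axes', array([0.02, 0.15, 4.13])) | tcp [0.5908 0.083  0.0723] F [-0.2  0.6 -0.2] open 0.453 t 4.3
```

View pics/d4.png

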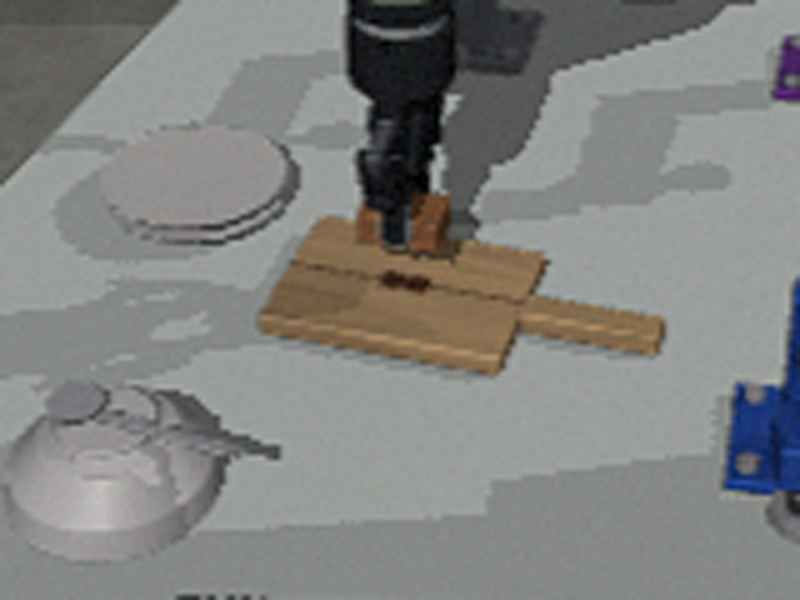

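Run:
```python
from h import *
c=np.array([.5908,.083,.060]);y=.05
for sx,sy,sz in [(1,1,0),(-1,1,0),(1,1,24),(-1,1,24),(-1,-1,24),(-1,-1,0)]:
    p=c+[ .03*sx*np.cos(y)-.02*sy*np.sin(y), .03*sx*np.sin(y)+.02*sy*np.cos(y), sz/1000]
    print(sx,sy,sz,(proj("side",p)-[180,180]+.5)*5-.5)
```

```text
1 1 0 [355.71944934 244.15238943]
-1 1 0 [436.57609944 257.4422218 ]
1 1 24 [354.53647038 216.62953252]
-1 1 24 [436.14346379 229.80119639]
-1 -1 24 [452.16738604 198.22029965]
-1 -1 0 [452.44399526 225.49896772]
```

Emit:
carry_out(motion=[[0,0.15,1.5,0,0,0,3],[0,0,1.5,0,0,0,3],[0,0,0.6,0,0,0,3],[0,0,0.3,0,0,0,3],[0,0,0.1,0,0,0,3],[0,0,0,0,0,0,3],[0,0,0,0,0,0,3]])

```text
clock: 5.0
tcp_pos: [0.5906, 0.0861, 0.0324]
eef_rot: [-0.079, 3.139, 0.0]
contact_force: [0.1, -0.1, -1.8]
opening: 0.451
```

Emit:
carry_out(motion=[[0,-0.14,0.08,0,0,0,3],[0,0,0.06,0,0,0,3],[0,0,0,0,0,0,3],[0,0,0,0,0,0,3]])

```text
clock: 5.4
tcp_pos: [0.5903, 0.0845, 0.0304]
eef_rot: [0.079, -3.141, -0.0]
contact_force: [-0.2, -0.3, 0.3]
opening: 0.455
```

Emit:
carry_out(motion=[[0,0,0.05,0,0,0,3],[0,0,0,0,0,0,3]])

```text
clock: 5.6
tcp_pos: [0.5903, 0.0845, 0.0304]
eef_rot: [-0.079, 3.14, 0.0]
contact_force: [-1.6, 0.1, 3.9]
opening: 0.455
```

Emit:
carry_out(motion=[[0,0,0,0,0,0,4.5],[0,0,0,0,0,0,5.5],[0,0,0,0,0,0,6.5],[0,0,0,0,0,0,6.5],[0,0,-1.5,0,0,0,6.5],[0,0,-3,0,0,0,6.5],[0,0,-4,0,0,0,6.5],[3,0,0,0,0,0,6.5],[4,0,0,0,0,0,6.5],[4,0,0,0,0,0,6.5],[3,0,0,0,0,0,6.5],[0,0,0,0,0,0,6.5]])

```text
clock: 6.8
tcp_pos: [0.4457, 0.0771, 0.1146]
eef_rot: [0.079, -3.136, 0.001]
contact_force: [0.1, 0.6, -0.7]
opening: 0.759
```

Run:
```python
from h import *
im=optics.get_image("top")[:,:,::-1]; crop(im,230,160,120,100,6,"pics/e1.png")
im=optics.get_image("side")[:,:,::-1]; crop(im,220,200,110,80,7,"pics/e2.png")
rel([.4505,.079,.06],.04)
```

```text
[0.03 0.14 5.53] [0.    0.002 0.01 ] ('shift in target axes', array([0.02, 0.14, 5.53])) | tcp [0.4507 0.0776 0.1153] F [-0.3  0.1 -0.8] open 0.765 t 6.9
```

View pics/e1.png

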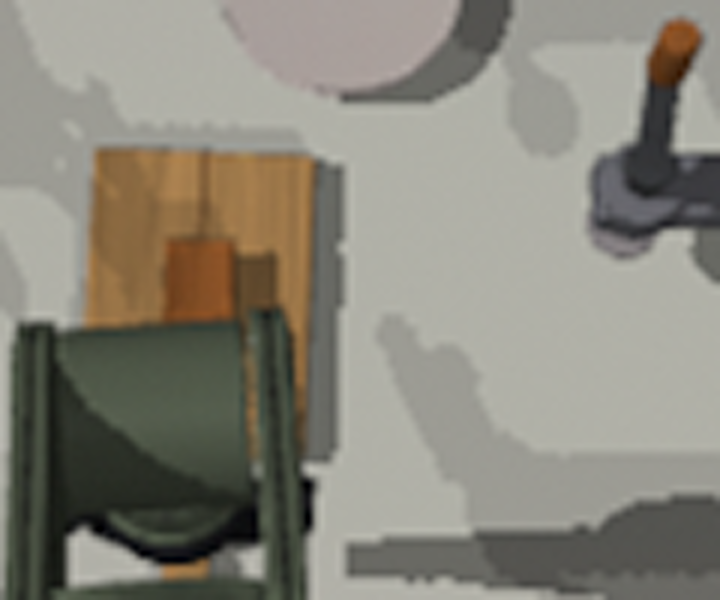

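View pics/e2.png

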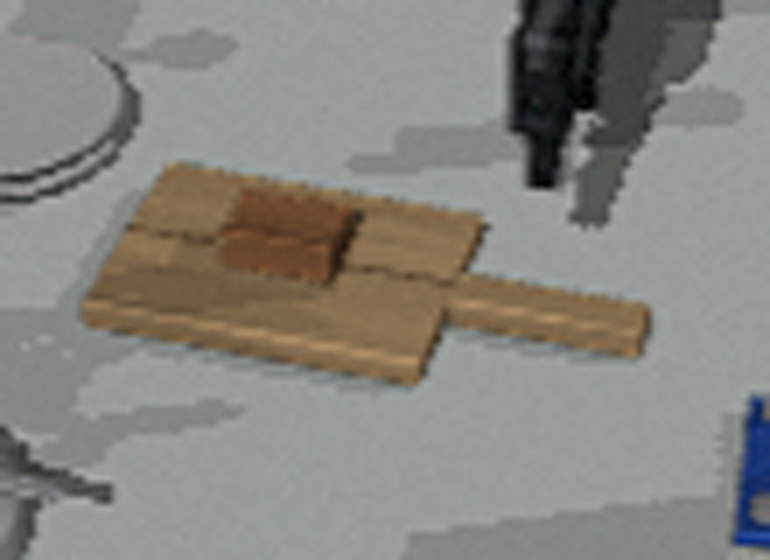

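Emit:
carry_out(motion=[[0,0.1,2.5,0,0,0,6],[0,0,3,0,0,0,6],[0,0,2.5,0,0,0,5.5],[0,0,1.5,0,0,0,5],[0,0,0.85,0,0,0,4.5],[0,0,0,0,0,0,3.5],[0,0,0,0,0,0,3.5]])

```text
clock: 7.6
tcp_pos: [0.4515, 0.0787, 0.0117]
eef_rot: [-0.079, 3.139, 0.0]
contact_force: [-0.6, -1.3, 0.1]
opening: 0.408
```

Run:
```python
from h import *
im=optics.get_image("side")[:,:,::-1]; crop(im,220,200,110,80,7,"pics/e3.png")
rel([.4505,.079,.0115],.04)
```

```text
[0.1  0.04 0.05] [0.    0.002 0.01 ] ('shift in target axes', array([0.1 , 0.04, 0.05])) | tcp [0.4515 0.0787 0.012 ] F [0.3 0.  1.1] open 0.409 t 7.65
```

View pics/e3.png

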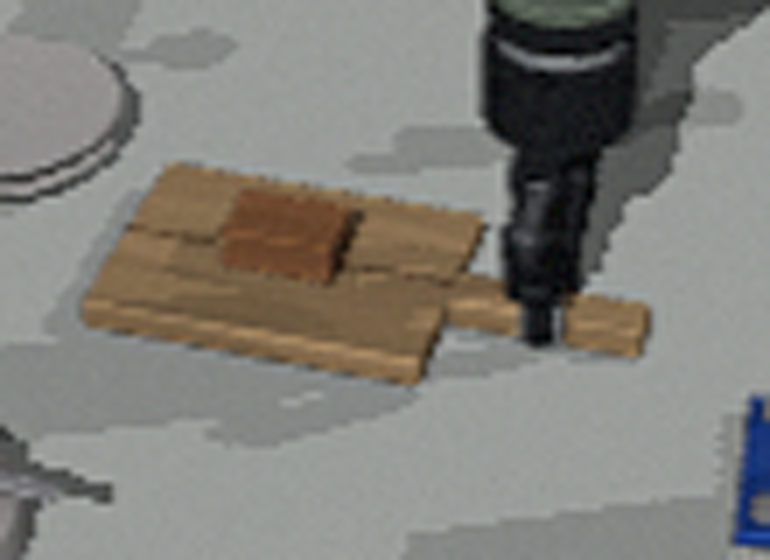

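Emit:
carry_out(motion=[[0,0.03,0,0,0,0,3],[0,0,0,0,0,0,2.6],[0,0,0,0,0,0,2.2],[0,0,0,0,0,0,1.5],[0,0,0,0,0,0,1.5],[0,0,0,0,0,0,1.5]])

```text
clock: 8.25
tcp_pos: [0.4511, 0.079, 0.0124]
eef_rot: [-0.078, 3.138, 0.001]
contact_force: [-0.9, 0.5, 5.5]
opening: 0.287
```

Run:
```python
from h import *
im=optics.get_image("side")[:,:,::-1]; crop(im,220,200,110,80,7,"pics/e4.png")
im=optics.get_image("top")[:,:,::-1]; crop(im,230,140,160,120,5,"pics/e5.png")
rel([.503,-.157,.0115])
```

```text
[ -4.01 -23.83   0.09] | tcp [0.4511 0.0791 0.0124] F [0.4 0.5 4.8] open 0.288 t 8.35
```

View pics/e4.png

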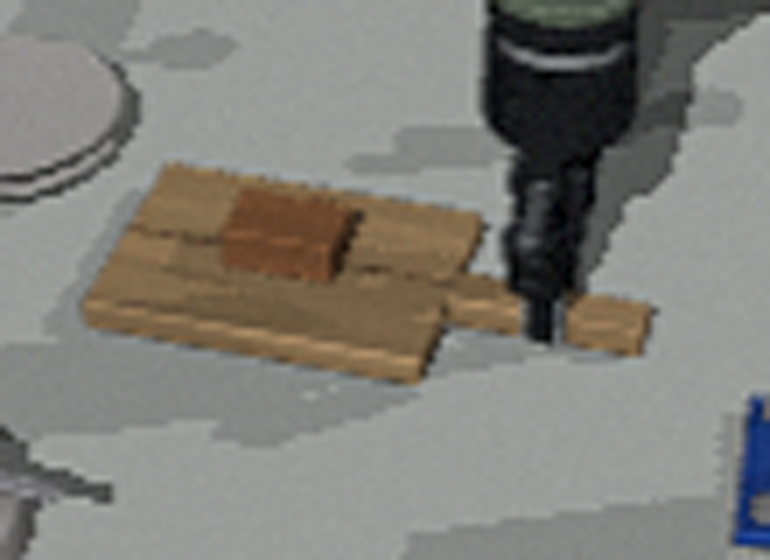

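View pics/e5.png

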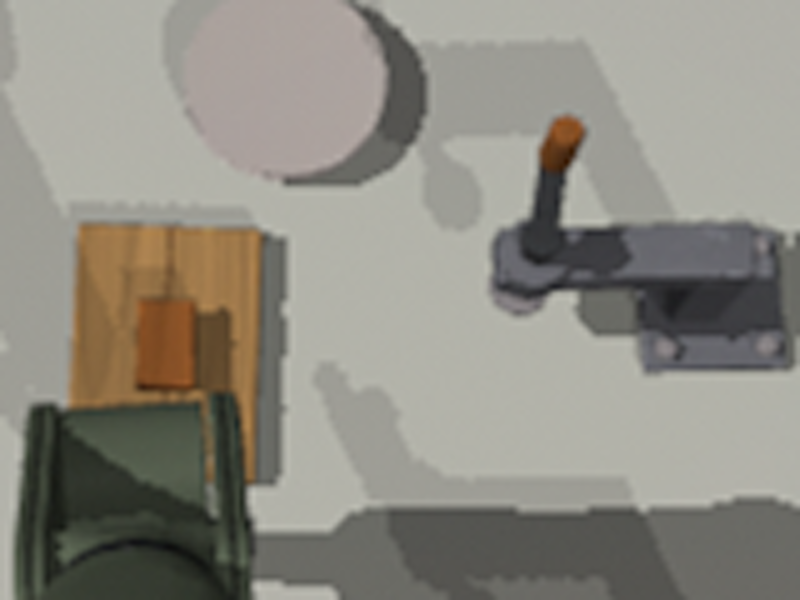

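Emit:
carry_out(motion=[[0,-0.5,0,0,0,0,1.5],[0,-1,0,0,0,0,1.5],[0,-1.5,0,0,0,0,1.5],[0,-2,0,0,0,0,1.5],[0,-2,0,0,0,0,1.5],[0,-2,0,0,0,0,1.5],[0,-2,0,0,0,0,1.5],[0,-2,0,0,0,0,1.5],[0,-2,0,0,0,0,1.5],[0,-1.5,0,0,0,0,1.5],[0,-1,0,0,0,0,1.5],[0,-0.5,0,0,0,0,1.5]])

```text
clock: 9.55
tcp_pos: [0.4601, -0.1016, 0.0124]
eef_rot: [-0.078, 3.139, -0.0]
contact_force: [0.1, 4.3, 6.5]
opening: 0.285
```

Run:
```python
from h import *
a=optics.get_image("top")[:,:,::-1]; crop(a,250,140,160,120,5,"pics/f1.png")
b=optics.get_image("side")[:,:,::-1]; crop(b,220,150,120,90,6,"pics/f2.png")
rel([.503,-.157,.0124])
```

```text
[-4.   -5.71  0.02] | tcp [ 0.4602 -0.102   0.0124] F [-1.  -2.7  6.5] open 0.287 t 9.65
```

View pics/f1.png

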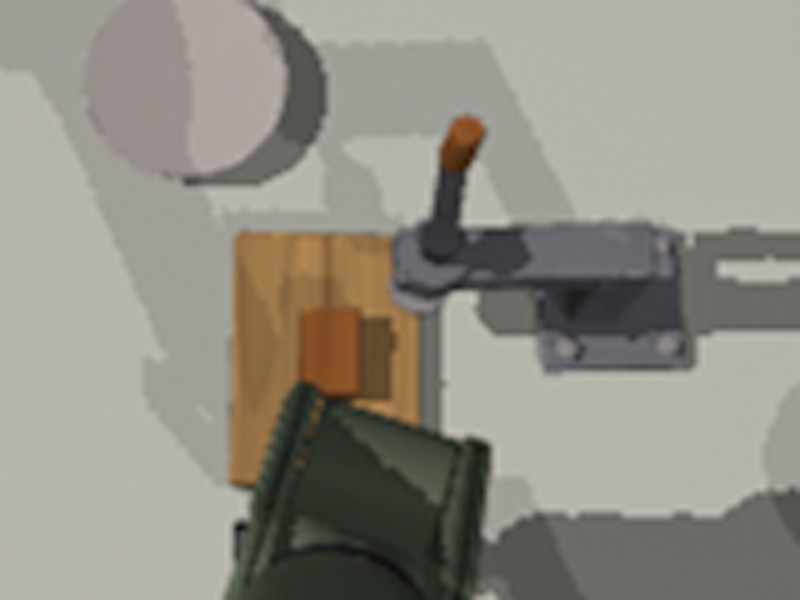

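View pics/f2.png

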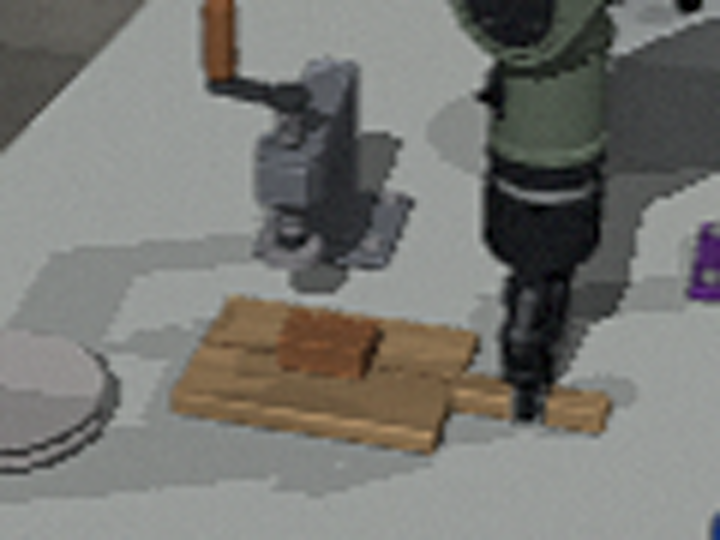

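Run:
```python
from h import *
t=lambda u,v:(250+(u+.5)/5-.5,140+(v+.5)/5-.5)
s=lambda u,v:(220+(u+.5)/6-.5,150+(v+.5)/6-.5)
B=[onplane("side",s(*p),.042) for p in [(287,308),(380,319),(370,350),(277,340)]]
print("block side",np.mean(B,0),np.round(B,3))
B=[onplane("top",t(*p),.042) for p in [(302,309),(358,309)]];print("block far edge",np.round(B,4), "centre ~",np.mean(B,0)-[.03,0.001,0])
B=[onplane("top",t(*p),.018) for p in [(235,233),(395,236)]];print("board far edge",np.round(B,4))
print("board left edge",onplane("top",t(229,485),.018))
st=monitor.get_state();print("pred patch",st["tcp_pos"]+[.5905-.4511,.0845-.0791,0])
# hub/knob again
print("knobtop",tri((200+(339.5)/6-.5,140+58.5/6-.5),t(466,128)))
# clamp axis candidates: hub disc centre top
print("hub z.186",onplane("top",t(443,243),.186))
# boss outline: left edge, via z .142
print("boss left z142",onplane("top",t(393,255),.142),"pad left z66",onplane("top",t(389,292),.066),"pad bottom",onplane("top",t(418,313),.061))
print("pad side left/right/bottom",onplane("side",s(252,250),.061),onplane("side",s(322,262),.061),onplane("side",s(285,268),.061))
print("proj axis top: z61",(proj("top",[.643,-.152,.061])-[250,140]+.5)*5,"side",(proj("side",[.643,-.152,.061])-[220,150]+.5)*6)
for r in range(0,360,45):
  q=[.643+.021*np.cos(np.radians(r)),-.152+.021*np.sin(np.radians(r)),.061]
  print(r,(proj("top",q)-[250,140]+.5)*5,(proj("side",q)-[220,150]+.5)*6)
```

```text
block side [ 0.59952917 -0.0984311   0.042     ] [[ 0.634 -0.115  0.042]
 [ 0.571 -0.121  0.042]
 [ 0.565 -0.083  0.042]
 [ 0.628 -0.075  0.042]]
block far edge [[ 0.6268 -0.0747  0.042 ]
 [ 0.6299 -0.1127  0.042 ]] centre ~ [ 0.59836804 -0.09465404  0.042     ]
board far edge [[ 0.6837 -0.026   0.018 ]
 [ 0.6904 -0.1372  0.018 ]]
board left edge [ 0.50602012 -0.03441069  0.018     ]
pred patch [ 0.59958345 -0.09660612  0.0124254 ]
knobtop [ 0.69371267 -0.15457985  0.24447794]
hub z.186 [ 0.63896556 -0.15116667  0.186     ]
boss left z142 [ 0.64133074 -0.12485817  0.142     ] pad left z66 [ 0.63708132 -0.13077688  0.066     ] pad bottom [ 0.625432   -0.15148656  0.061     ]
pad side left/right/bottom [ 0.67190175 -0.14921882  0.061     ] [ 0.62117271 -0.14925466  0.061     ] [ 0.64244731 -0.13385095  0.061     ]
proj axis top: z61 [420.65424253 288.30941204] side [293.58606887 255.34966764]
0 [422.30821243 258.28745417] [264.71337892 250.39524219]
45 [399.85354466 265.36504925] [265.77927557 262.42486133]
90 [389.52019281 285.90022895] [283.32525047 270.43380684]
135 [397.41757209 307.93388733] [307.02086671 269.55536636]
180 [418.99064083 318.50620105] [322.64237757 260.33560124]
225 [441.54549798 311.35366505] [321.09804856 248.34948668]
270 [451.79878586 290.71940714] [303.62949837 240.58510572]
315 [443.80121737 268.76068897] [280.41235432 241.42003339]
```

Run:
```python
from h import *
b=cv2.imread("pics/side0.png");a=cv2.imread("pics/top0.png")
A=cv2.resize(b[165:200,250:290],None,fx=16,fy=16,interpolation=cv2.INTER_NEAREST)
B=cv2.resize(a[175:210,322:362],None,fx=16,fy=16,interpolation=cv2.INTER_NEAREST)
for X,n,o in((A,"side",(250,165)),(B,"top",(322,175))):
  for z,rad,c in((.061,.021,(0,0,255)),(.071,.021,(0,255,255)),(.142,.023,(0,255,0)),(.11,.023,(255,255,0))):
    pts=np.array([(proj(n,[.643+rad*np.cos(q),-.152+rad*np.sin(q),z])-o+.5)*16 for q in np.linspace(0,6.283,40)]).astype(int)
    cv2.polylines(X,[pts],True,c,1)
  cv2.imwrite(f"pics/g{n}.png",X)
```

```text
(no output)
```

View pics/gside.png

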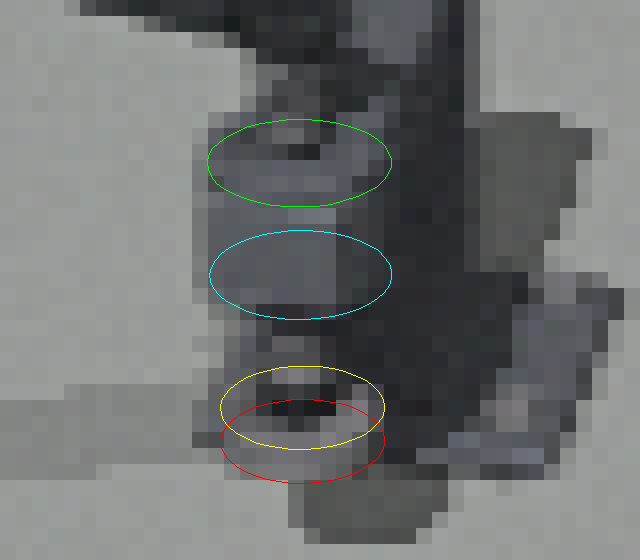

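View pics/gtop.png

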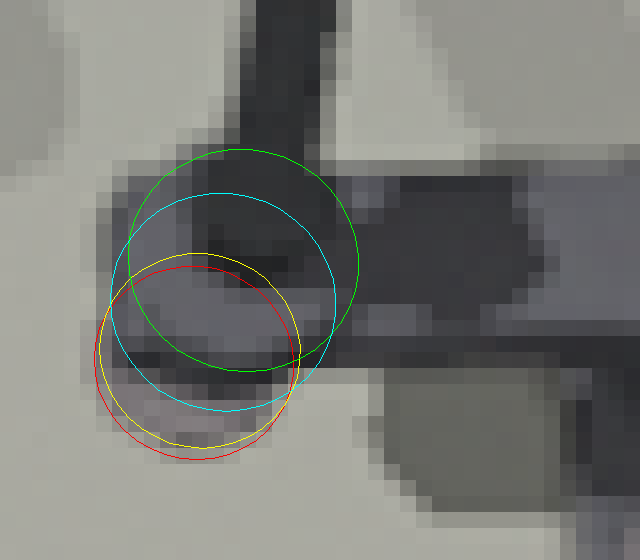

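Emit:
carry_out(motion=[[0,-0.6,0,0,0,0,1.5],[0,-1.2,0,0,0,0,1.5],[0,-1.3,0,0,0,0,1.5],[0,-1.3,0,0,0,0,1.5],[-0.4,-0.8,0,0,0,0,1.5],[-0.8,-0.47,0,0,0,0,1.5],[-1,0,0,0,0,0,1.5],[-1,0,0,0,0,0,1.5],[-0.7,0,0,0,0,0,1.5],[-0.42,0,0,0,0,0,1.5],[0,0,0,0,0,0,1.5],[0,0,0,0,0,0,1.5]])

```text
clock: 10.85
tcp_pos: [0.5039, -0.1554, 0.0124]
eef_rot: [0.08, -3.138, -0.0]
contact_force: [-5.0, 0.3, 10.8]
opening: 0.288
```

Run:
```python
from h import *
a=optics.get_image("top")[:,:,::-1]; crop(a,270,140,120,90,6,"pics/h1.png")
b=optics.get_image("side")[:,:,::-1]; crop(b,220,140,100,75,8,"pics/h2.png")
rel([.5058,-.151,.0124])
```

```text
[-0.21  0.43  0.  ] | tcp [ 0.5039 -0.1554  0.0124] F [-4.9  0.3  9.2] open 0.289 t 10.95
```

View pics/h1.png

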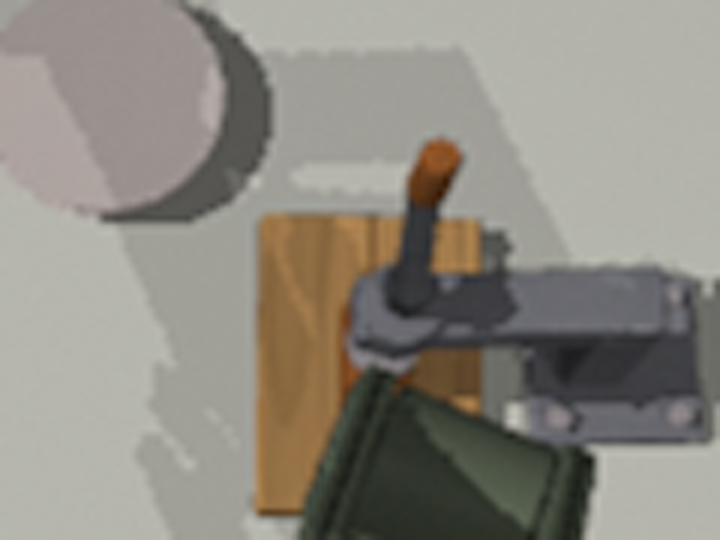

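View pics/h2.png

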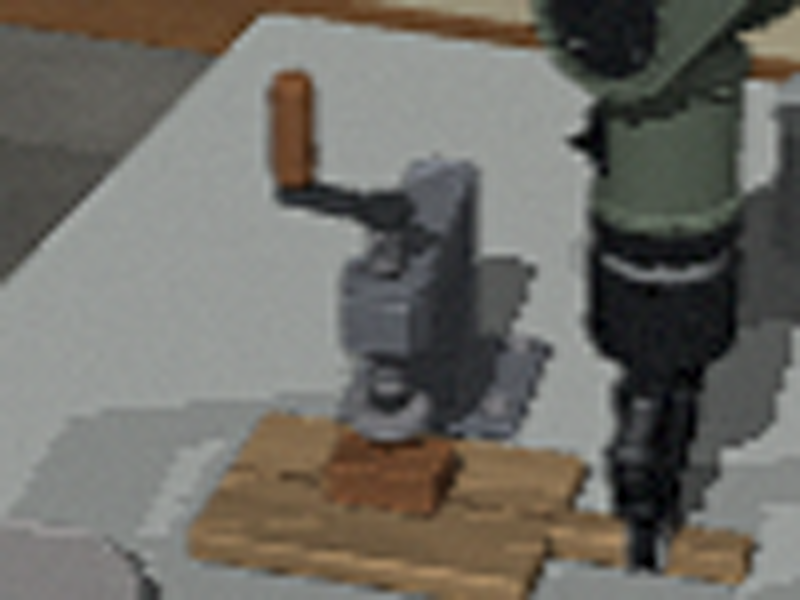

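Run:
```python
from h import *
b=optics.get_image("side")[:,:,::-1]
a=optics.get_image("top")[:,:,::-1]
A=cv2.resize(b[175:215,240:290],None,fx=16,fy=16,interpolation=cv2.INTER_NEAREST)
B=cv2.resize(a[180:215,310:360],None,fx=16,fy=16,interpolation=cv2.INTER_NEAREST)
for X,n,o in((A,"side",(240,175)),(B,"top",(310,180))):
  for c0,col in (((.6433,-.150),(0,255,0)),):
   for z in (.018,.042):
    y=.05;pts=[]
    for sx,sy in((1,1),(1,-1),(-1,-1),(-1,1)):
      p=[c0[0]+.03*sx*np.cos(y)-.02*sy*np.sin(y),c0[1]+.03*sx*np.sin(y)+.02*sy*np.cos(y),z]
      pts.append((proj(n,p)-o+.5)*16)
    cv2.polylines(X,[np.array(pts).astype(int)],True,col,1)
  pts=np.array([(proj(n,[.645+.021*np.cos(q),-.151+.021*np.sin(q),.061])-o+.5)*16 for q in np.linspace(0,6.283,40)]).astype(int)
  cv2.polylines(X,[pts],True,(0,0,255),1)
  cv2.imwrite(f"pics/i{n}.png",X)
```

```text
(no output)
```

View pics/iside.png

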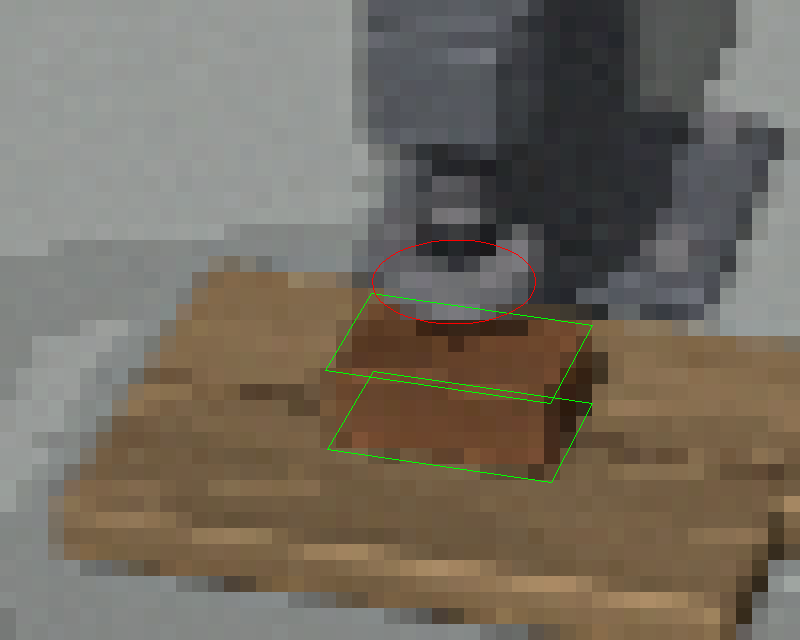

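View pics/itop.png

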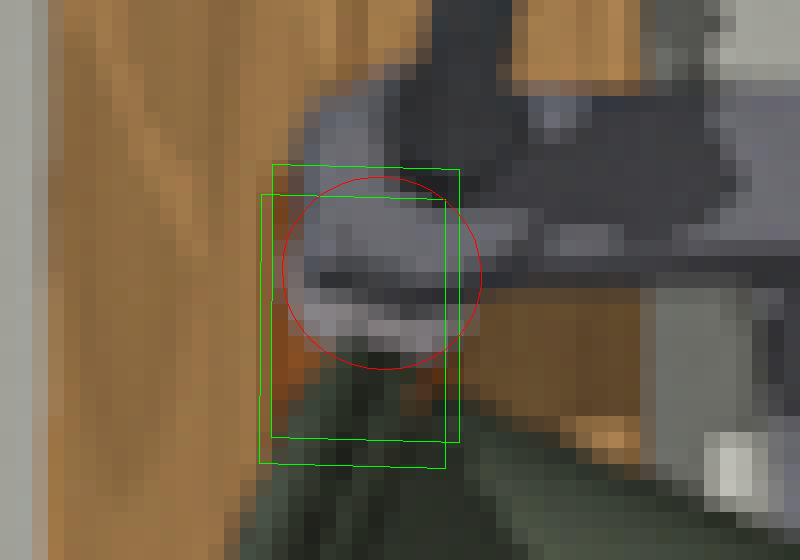

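Emit:
carry_out(motion=[[0.03,0,-0.08,0,0,0,1.5],[0,0,0,0,0,0,2.6],[0,0,0,0,0,0,3.2],[0,0,0,0,0,0,4],[0,0,0,0,0,0,5],[0,0,-1.5,0,0,0,5.5],[0,0,-3,0,0,0,6],[0,0,-4,0,0,0,6],[0,0,-4.5,0,0,0,6],[0,0,-4.5,0,0,0,6],[0,0,-4.5,0,0,0,6],[0,0,-4.5,0,0,0,6]])

```text
clock: 12.25
tcp_pos: [0.5048, -0.1553, 0.2792]
eef_rot: [-0.079, 3.14, -0.0]
contact_force: [1.1, 0.1, -0.0]
opening: 0.702
```

Run:
```python
from h import *
b=optics.get_image("side")[:,:,::-1]; crop(b,220,140,100,75,8,"pics/j2.png")
rel([.694,-.155,.295],.05)
```

```text
[-18.56  -0.79  -0.5 ] [-0.006  0.015  0.   ] ('shift in target axes', array([-18.55,  -0.78,  -0.77])) | tcp [ 0.5084 -0.1565  0.2873] F [ 2.6 -1.2  4.8] open 0.7 t 12.3
```

View pics/j2.png

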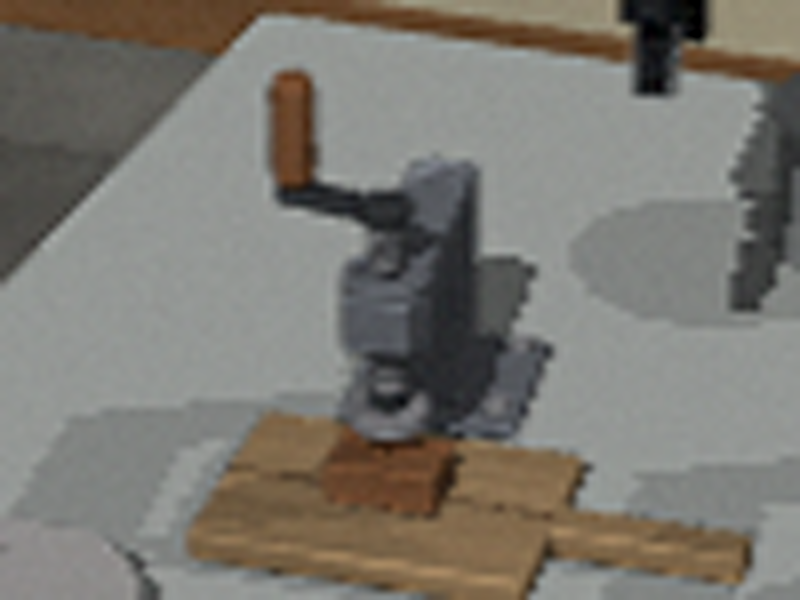

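Emit:
carry_out(motion=[[-1.5,0,-0.6,0,0,0,6.5],[-3,0,0,0,0,0,6.5],[-3,0,0,0,0,0,6.5],[-3,0,0,0,0,0,6.5],[-3,0,0,0,0,0,6.5],[-3,0,0,0,0,0,6.5],[-2,0,0,0,0,0,6.5],[0,0,0,0,0,0,6.5],[0,0,0,0,0,0,6.5]])

```text
clock: 13.2
tcp_pos: [0.6896, -0.1461, 0.2821]
eef_rot: [0.079, -3.139, -0.001]
contact_force: [0.0, -0.5, -0.3]
opening: 0.759
```

Run:
```python
from h import *
b=optics.get_image("side")[:,:,::-1]; crop(b,220,110,100,75,8,"pics/k2.png")
rel([.694,-.155,.209],.05)
```

```text
[-0.45 -0.91  7.38] [ 0.    -0.001  0.   ] ('shift in target axes', array([-0.44, -0.91,  7.38])) | tcp [ 0.6892 -0.1462  0.2828] F [-0.5 -0.6  0.4] open 0.759 t 13.25
```

View pics/k2.png

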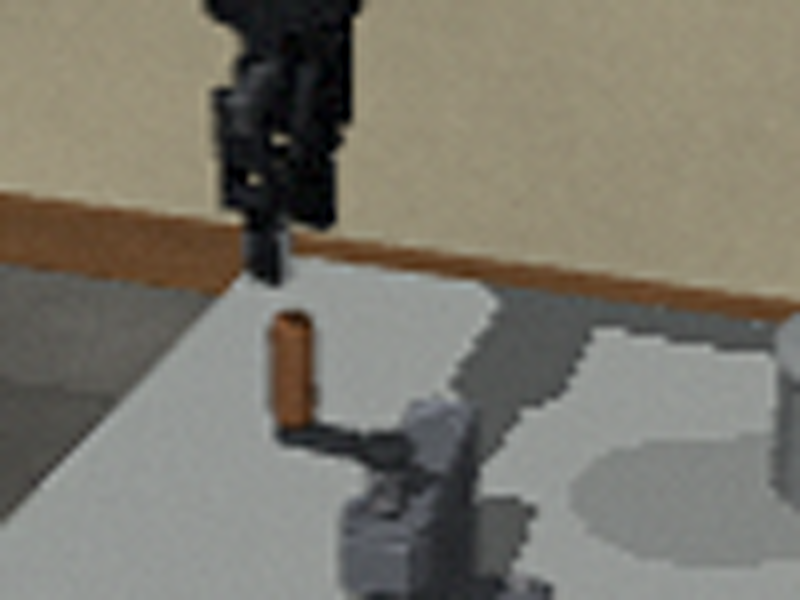

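Emit:
carry_out(motion=[[-0.45,-0.9,0,0,0,0,6.5],[0,0,1.5,0,0,0,6.5],[0,0,2,0,0,0,6.5],[0,0,2,0,0,0,6],[0,0,1.3,0,0,0,5],[0,0,0.55,0,0,0,4],[0,0,0,0,0,0,3],[0,0,0,0,0,0,2.6],[0,0,0,0,0,0,2.2],[0,0,0,0,0,0,1.5],[0,0,0,0,0,0,1.5],[0,0,0,0,0,0,1.5]])

```text
clock: 14.45
tcp_pos: [0.6954, -0.1552, 0.2111]
eef_rot: [-0.079, 3.138, -0.001]
contact_force: [0.9, -0.3, 6.3]
opening: 0.25
```

Run:
```python
from h import *
b=optics.get_image("side")[:,:,::-1]; crop(b,220,120,100,75,8,"pics/l2.png")
rel([.694,-.155,.209],.05)
```

```text
[0.14 0.03 0.21] [-0.001  0.002  0.   ] ('shift in target axes', array([0.14, 0.03, 0.21])) | tcp [ 0.6954 -0.1552  0.2111] F [-0.8 -0.9  5.6] open 0.251 t 14.5
```

View pics/l2.png

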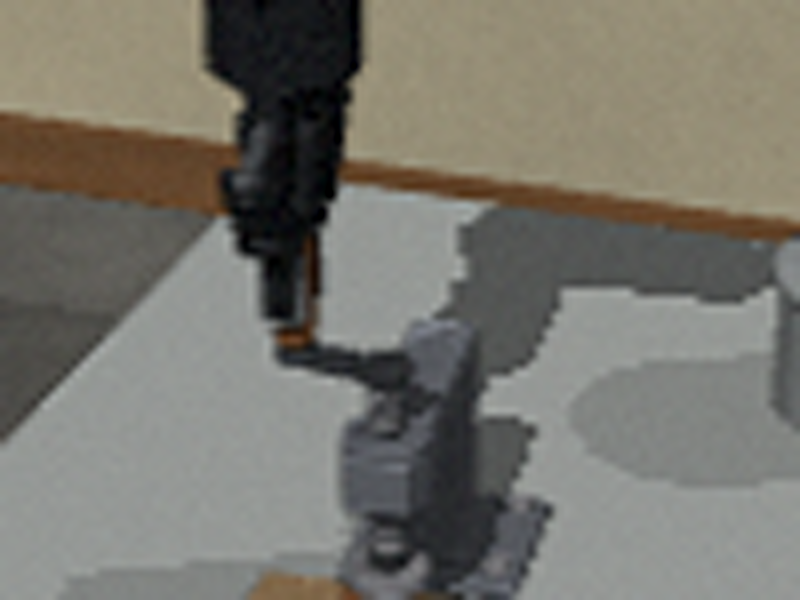

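```bash
cat >> h.py <<'E'
def rows(phi,dphis,C=(.645,-.151),r=.05,fix=(0,0,0)):
    s=monitor.get_state();Rc=Rn.from_rotvec(s["eef_rot"]).as_matrix()
    f=lambda p:np.array([C[0]+r*np.cos(p),C[1]+r*np.sin(p),.002865*p])
    for i,d in enumerate(dphis):
        v=f(phi-d)-f(phi); v=v+np.array(fix)/len(dphis); phi-=d
        w=Rc.T@v*100; print([round(float(x),2) for x in w],end=", ")
    print("\nend phi",phi,"end xyz",f(phi))
E
python3 -c "
from h import *
rows(-.084,[.05,.1]+[.15]*9+[.1])"
```

```text
[0.04, -0.25, 0.01], [0.12, -0.49, 0.03], [0.26, -0.7, 0.04], [0.37, -0.65, 0.04], [0.46, -0.59, 0.04], [0.54, -0.52, 0.04], [0.61, -0.43, 0.04], [0.67, -0.33, 0.04], [0.71, -0.23, 0.04], [0.74, -0.12, 0.04], [0.75, -0.01, 0.04], [0.5, 0.06, 0.03], 
end phi -1.684 end xyz [ 0.6393519  -0.20067997 -0.00482466]
```

Emit:
carry_out(motion=[[0.04,-0.25,0.01,0,0,0,1.5],[0.12,-0.49,0.03,0,0,0,1.5],[0.26,-0.7,0.04,0,0,0,1.5],[0.37,-0.65,0.04,0,0,0,1.5],[0.46,-0.59,0.04,0,0,0,1.5],[0.54,-0.52,0.04,0,0,0,1.5],[0.61,-0.43,0.04,0,0,0,1.5],[0.67,-0.33,0.04,0,0,0,1.5],[0.71,-0.23,0.04,0,0,0,1.5],[0.74,-0.12,0.04,0,0,0,1.5],[0.75,-0.01,0.04,0,0,0,1.5],[0.5,0.06,0.03,0,0,0,1.5]])

```text
clock: 15.7
tcp_pos: [0.6404, -0.2001, 0.2066]
eef_rot: [-0.079, 3.136, -0.0]
contact_force: [4.4, 1.3, 5.4]
opening: 0.255
```

Run:
```python
from h import *
b=optics.get_image("side")[:,:,::-1]; crop(b,220,120,100,75,8,"pics/m1.png")
a=optics.get_image("top")[:,:,::-1]; crop(a,280,120,120,90,6,"pics/m2.png")
rel([.63935,-.2007,.206])
rows(-1.684,[.2]*12)
```

```text
[ 0.03 -0.06  0.05] | tcp [ 0.6396 -0.2001  0.2065] F [1.6 1.9 7. ] open 0.25 t 15.8
[0.96, 0.26, 0.05], [0.89, 0.45, 0.06], [0.79, 0.61, 0.06], [0.65, 0.76, 0.06], [0.49, 0.87, 0.06], [0.3, 0.95, 0.06], [0.11, 0.99, 0.06], [-0.09, 0.99, 0.06], [-0.29, 0.96, 0.06], [-0.47, 0.88, 0.06], [-0.64, 0.77, 0.06], [-0.78, 0.63, 0.06], 
end phi -4.084000000000001 end xyz [ 0.61560789 -0.11055122 -0.01170066]
```

View pics/m1.png

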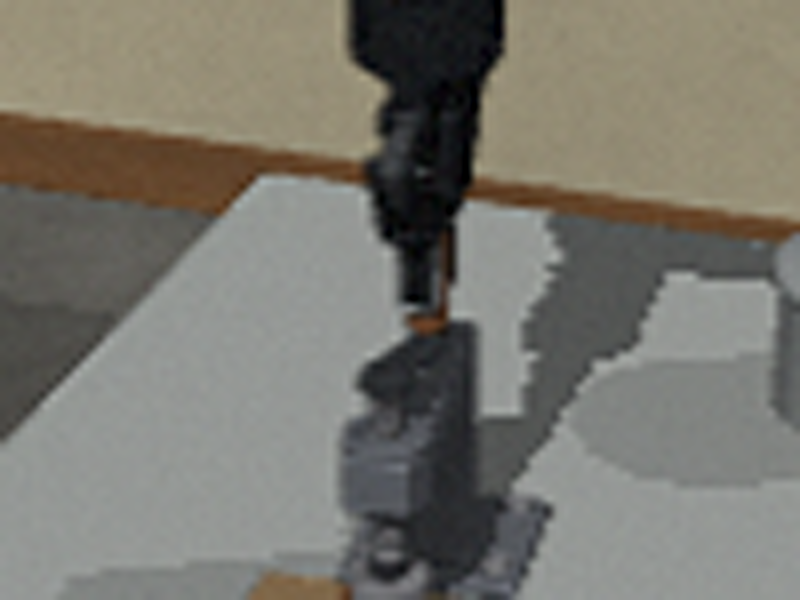

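Emit:
carry_out(motion=[[0.96,0.26,0.05,0,0,0,1.5],[0.89,0.45,0.06,0,0,0,1.5],[0.79,0.61,0.06,0,0,0,1.5],[0.65,0.76,0.06,0,0,0,1.5],[0.49,0.87,0.06,0,0,0,1.5],[0.3,0.95,0.06,0,0,0,1.5],[0.11,0.99,0.06,0,0,0,1.5],[-0.09,0.99,0.06,0,0,0,1.5],[-0.29,0.96,0.06,0,0,0,1.5],[-0.47,0.88,0.06,0,0,0,1.5],[-0.64,0.77,0.06,0,0,0,1.5],[-0.78,0.63,0.06,0,0,0,1.5]])

```text
clock: 17.0
tcp_pos: [0.6146, -0.111, 0.1997]
eef_rot: [0.079, -3.139, 0.004]
contact_force: [-2.7, -2.0, 8.9]
opening: 0.252
```

Emit:
carry_out(motion=[[0,0,0,0,0,0,1.5]])

```text
clock: 17.1
tcp_pos: [0.6159, -0.1101, 0.1996]
eef_rot: [-0.08, 3.14, -0.001]
contact_force: [-0.0, -0.0, 8.3]
opening: 0.252
```

Run:
```python
from h import *
b=optics.get_image("side")[:,:,::-1]; crop(b,220,120,100,75,8,"pics/n1.png")
rel([.6156,-.11055,.1995])
rows(-4.084,[.2]*12)
```

```text
[ 0.04 -0.04  0.01] | tcp [ 0.6159 -0.1101  0.1996] F [0.3 0.7 8.9] open 0.257 t 17.15
[-0.89, 0.46, 0.06], [-0.96, 0.27, 0.06], [-1.0, 0.08, 0.06], [-0.99, -0.12, 0.06], [-0.95, -0.32, 0.06], [-0.87, -0.5, 0.06], [-0.75, -0.66, 0.06], [-0.6, -0.8, 0.06], [-0.43, -0.9, 0.06], [-0.25, -0.97, 0.06], [-0.05, -1.0, 0.06], [0.15, -0.99, 0.06], 
end phi -6.484000000000002 end xyz [ 0.69399522 -0.16097339 -0.01857666]
```

View pics/n1.png

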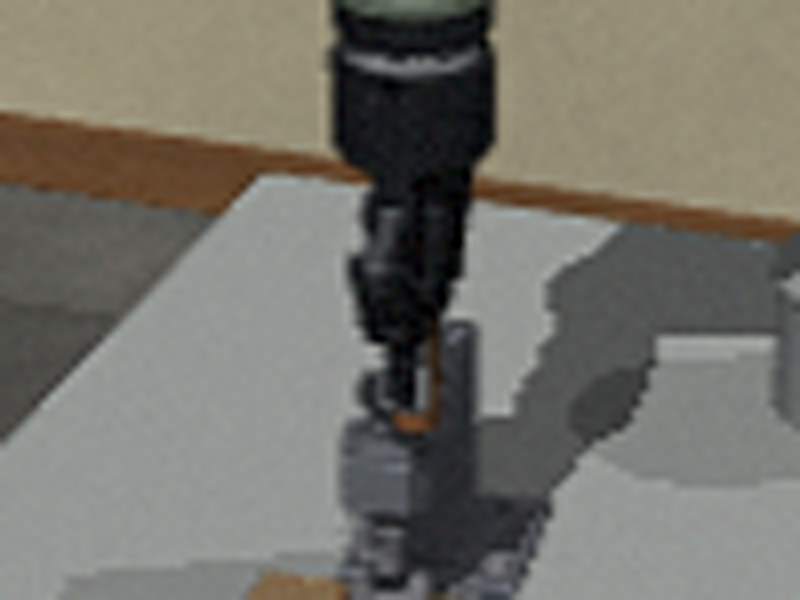

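Emit:
carry_out(motion=[[-0.89,0.46,0.06,0,0,0,1.5],[-0.96,0.27,0.06,0,0,0,1.5],[-1.0,0.08,0.06,0,0,0,1.5],[-0.99,-0.12,0.06,0,0,0,1.5],[-0.95,-0.32,0.06,0,0,0,1.5],[-0.87,-0.5,0.06,0,0,0,1.5],[-0.75,-0.66,0.06,0,0,0,1.5],[-0.6,-0.8,0.06,0,0,0,1.5],[-0.43,-0.9,0.06,0,0,0,1.5],[-0.25,-0.97,0.06,0,0,0,1.5],[-0.05,-1.0,0.06,0,0,0,1.5],[0.15,-0.99,0.06,0,0,0,1.5]])

```text
clock: 18.35
tcp_pos: [0.6948, -0.1599, 0.1928]
eef_rot: [-0.08, 3.138, 0.003]
contact_force: [-0.1, 4.0, 9.8]
opening: 0.253
```

Emit:
carry_out(motion=[[0,0,0,0,0,0,1.5]])

```text
clock: 18.45
tcp_pos: [0.6943, -0.1617, 0.1927]
eef_rot: [-0.078, 3.139, -0.001]
contact_force: [-0.7, -0.3, 7.9]
opening: 0.251
```

Run:
```python
from h import *
b=optics.get_image("side")[:,:,::-1]; crop(b,230,150,75,60,10,"pics/o1.png")
rel([.694,-.161,.1927])
rows(-6.484,[.15]*10+[.1])
```

```text
[ 0.03  0.07 -0.  ] | tcp [ 0.6943 -0.1617  0.1927] F [-0.1 -0.5  8.4] open 0.253 t 18.5
[0.24, -0.71, 0.04], [0.34, -0.67, 0.04], [0.44, -0.61, 0.04], [0.52, -0.53, 0.04], [0.6, -0.45, 0.04], [0.66, -0.36, 0.04], [0.71, -0.25, 0.04], [0.74, -0.15, 0.04], [0.75, -0.03, 0.04], [0.75, 0.08, 0.04], [0.49, 0.11, 0.03], 
end phi -8.084000000000003 end xyz [ 0.63360023 -0.19968311 -0.02316066]
```

View pics/o1.png

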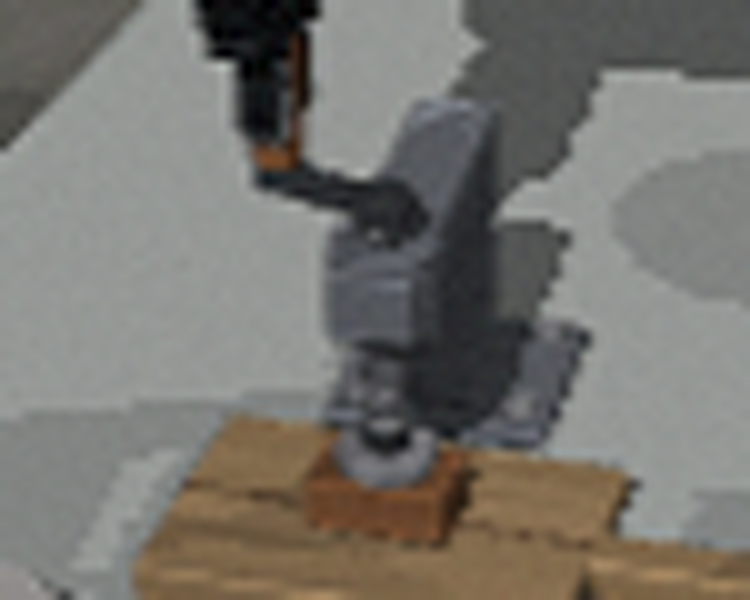

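Emit:
carry_out(motion=[[0.24,-0.71,0.04,0,0,0,1.5],[0.34,-0.67,0.04,0,0,0,1.5],[0.44,-0.61,0.04,0,0,0,1.5],[0.52,-0.53,0.04,0,0,0,1.5],[0.6,-0.45,0.04,0,0,0,1.5],[0.66,-0.36,0.04,0,0,0,1.5],[0.71,-0.25,0.04,0,0,0,1.5],[0.74,-0.15,0.04,0,0,0,1.5],[0.75,-0.03,0.04,0,0,0,1.5],[0.75,0.08,0.04,0,0,0,1.5],[0.49,0.11,0.03,0,0,0,1.5],[0,0,0,0,0,0,1.5]])

```text
clock: 19.7
tcp_pos: [0.635, -0.1993, 0.1883]
eef_rot: [-0.079, 3.135, -0.0]
contact_force: [4.4, 1.5, 6.2]
opening: 0.248
```

Run:
```python
from h import *
b=optics.get_image("side")[:,:,::-1]; crop(b,230,150,75,60,10,"pics/p1.png")
rel([.6336,-.1997,.1881])
```

```text
[ 0.15 -0.03  0.02] | tcp [ 0.635  -0.1993  0.1884] F [4.4 2.8 8.1] open 0.258 t 19.75
```

View pics/p1.png

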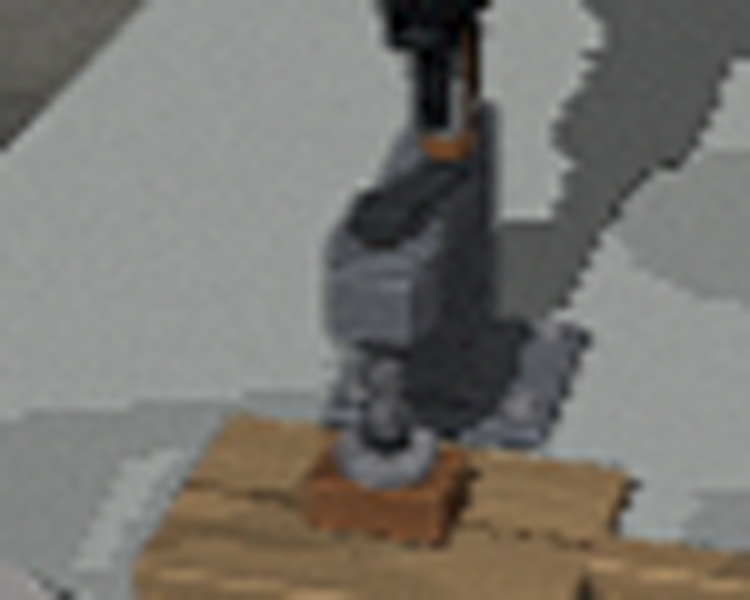

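Emit:
carry_out(motion=[[0,0,0,0,0,0,2.6],[0,0,0,0,0,0,3.2],[0,0,0,0,0,0,4],[0,0,0,0,0,0,4.5],[0,0,-1,0,0,0,4.5],[0,0,-2.5,0,0,0,4.5],[0,0,-3,0,0,0,4.5],[0,0,-3,0,0,0,4.5],[2,0,-1.5,0,0,0,4.5],[4,0,0,0,0,0,4.5],[4,0,0,0,0,0,4.5],[4,0,0,0,0,0,4.5]])

```text
clock: 20.95
tcp_pos: [0.4923, -0.2067, 0.2975]
eef_rot: [-0.079, 3.14, -0.001]
contact_force: [-0.8, -0.4, -0.6]
opening: 0.526
```

Emit:
carry_out(motion=[[4,0,0,0,0,0,4.5],[3,2,0,0,0,0,4.5],[0,0,0,0,0,0,4.5],[0,0,0,0,0,0,4.5]])

```text
clock: 21.35
tcp_pos: [0.4229, -0.1903, 0.298]
eef_rot: [-0.079, 3.138, -0.002]
contact_force: [0.9, -0.2, -0.4]
opening: 0.53
```

Run:
```python
from h import *
b=optics.get_image("side")[:,:,::-1]; crop(b,230,150,75,60,10,"pics/q1.png")
a=optics.get_image("top")[:,:,::-1]; cv2.imwrite("pics/q2.png",a)
crop(a,280,130,120,90,6,"pics/q3.png"); rel([.5,-.2,.3])
```

```text
[-7.55 -1.32 -0.26] | tcp [ 0.4239 -0.1906  0.2973] F [ 0.6 -0.5  0.3] open 0.53 t 21.45
```

View pics/q1.png

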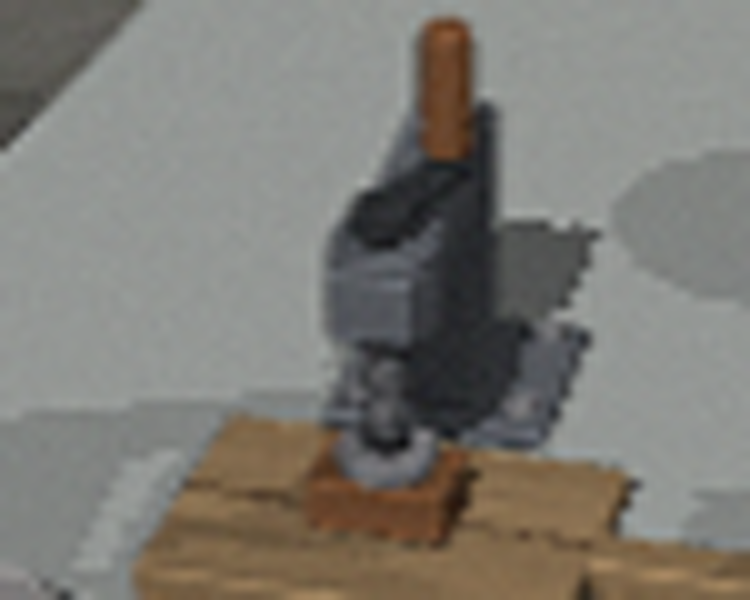

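View pics/q2.png

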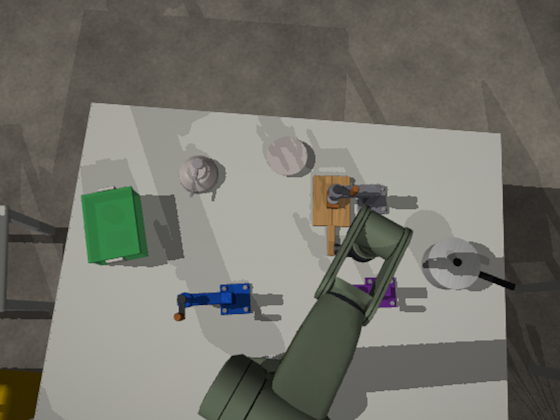

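View pics/q3.png

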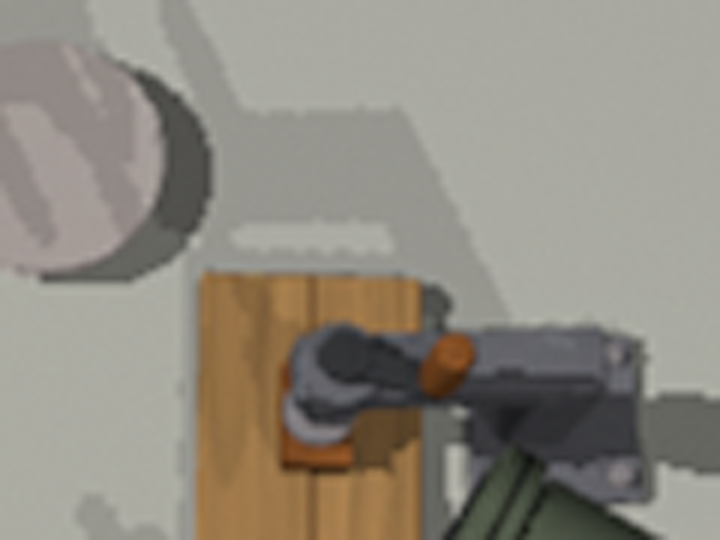

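Run:
```python
from h import *
s=lambda u,v:(230+(u+.5)/10-.5,150+(v+.5)/10-.5);t=lambda u,v:(280+(u+.5)/6-.5,130+(v+.5)/6-.5)
X=tri(s(446,23),t(456,350));Y=tri(s(447,155),t(436,385));print(X,Y)
print("z drop from start mm",(.24427+.18915-X[2]-Y[2])/2*1000, "expected for 8.0 rad",8*2.865)
```

```text
[ 0.63347846 -0.19912024  0.22247682] [ 0.63181626 -0.19848385  0.16403398]
z drop from start mm 23.454597607004107 expected for 8.0 rad 22.92
```

```bash
python3 -c "
from cell import finish_job
print(finish_job())"
```

```text
the job is handed in; nothing more can be done
None
```

The block now sits flat on the patch, and the board and block are under the grey clamp with the pad pressed down on the block. I turned the crank clockwise by about 8.0 rad, to roughly 11.3 rad. That is about a quarter turn past where the pad should meet the block (9.77 rad, worked out from the given heights). I then let go and handed in at about 21.5 s, with the gripper clear.

**What my last checks showed:**
- **Centring:** the block was within about 2 mm of the screw axis in both views, and the board did not move when I released it.
- **Contact:** I could not feel the pad meet the block in the forces. The pad did not move in the pictures over the last 1.6 rad, so the spring was being compressed.
- **Crank angle:** the knob sank 23.5 mm in the images, against 22.9 mm expected. Its absolute height gives about 11.1 rad rather than 11.3, which is within the image error.
- **Forces and bystanders:** the wrist forces I read stayed at about 12 N or less. The box, saucepan, bowl and saucers look unmoved in the last top view, though I checked this by eye and did not measure it.

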